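# Lock the pump module's hatch with its quarter-turn fastener

### The arm

A 6-joint arm with a two-finger parallel gripper is mounted at the origin on a cart in front of the work surface, level with it; the furniture and walls round the work are solid. World frame = base frame: x ahead of the robot, y to its left, z up, the work surface at z = 0. Lengths are in mm, angles in rad, forces in N, time in s.
With the tool pointing down it reaches from about 350 to 975 mm from the base axis. Payload 7.1 kg.
Tool frame: the origin (TCP) lies midway between the tips of the shut fingers; the grasp point (between the pads) lies ctrl.grip_point_offset behind it (ctrl.grip_point_offset is the distance from the TCP to the grasp point, in mm); z points along the fingers, y is the line along which they close (so a half turn about z gives the same grasp; the last joint's range is limited). The gripper opens to 88 mm and grips with 3 to 60 N. Pads are 20 mm wide; open, the fingers measure 115 mm over their backs; the gripper's body (75 mm by 178 mm) begins 61 mm behind the grasp point.
Start: joints at [1.296, 0.423, 1.63, -0, 1.089, -0.019], TCP at [158.106, 604.655, 222.675] pointing down, gripper open.
Joint ranges: [-3, 3], [-0.9, 2.11], [0.09, 2.58], [-1.31, 4.45], [0.11, 2.69], [-2.54, 2.54]. Speed limits (rad/s): [2.39, 2.39, 3.01, 3.14, 3.14, 3.14].

### API

Orientations are given as a rotation vector (axis times angle).
In Python, from workcell import ctrl, get_image, close_job, finder gives the robot as it stands.
- The arm moves only by the tool servo_tool, never from a script. Its argument "deltas" is a list of rows, each a list of 2 entries, a list of its own where there are three numbers: the shift along the tool's x, y, z in mm, then the turn, a rotation vector about the tool's x, y, z in rad. A call has 1 to 5 rows; each row is the pose to reach, as a shift and turn from the pose commanded when the call began, along the tool's axes at that moment; what a row does not reach only later rows make up. A row lasts 1/12 s, in which the tool goes at most 41.7 mm and 7.16 degrees, less where a joint would pass 70% of its speed; a pose out of reach is approached as far as the arm can. A call with a gripper value outside its range is refused whole. "grip" is the closure, from -1 (fully open) to 1 (shut), so that 0 is half open, set as the call begins (left out, the last holds). The fingers move at their own pace and stop on an object; the grip force is fixed at half the most. Time passes only in rows, so rows that repeat a pose let the fingers close. It gives the time, the measured TCP pose, the force, the opening and the grip force at its end, in the units of the state.
- ctrl.get_obs(): the state, without advancing time (a new reading comes with each control period).
- get_image(name): name is "side" or "top"; returns a dict with "frame" (480x640x3 uint8, blue, green, red), "depth" (480x640 float32, mm along the optical axis (not along the pixel's ray), 0 where there is no reading), "K" (3x3 intrinsics, pixels), "pose" (4x4, takes a point from camera to world coordinates). Camera axes: x right, y down, z forward; pixel columns grow to the right and rows downward; lengths in mm; the calibration is good to about 2 mm. A picture is of the moment at which its call begins.
- close_job(): hands the job in; it is judged then, once.
Trained networks look in a picture, given as the dict that the camera call returned (one of the last four; its "shot" number tells which), for a name from the list of things; names that differ only in an ending like _2 or _b are one class to them, and where a whole thing is asked for, a point or a joint stands for the part that bears it (a point fixed in the world has none). Each returns a list of dicts, best first, with "score" (0 to 1); they miss things now and then, are a little off and sometimes report something else, mostly with a low value. They report only what shows in the picture. A call takes as long as a camera call.
- finder.search_frame(query, picture): "rect" ([centre column, centre row, width, height] as shares, 0 to 1, of the picture: columns of its width, rows of its height, round what is visible of it).
- finder.silhouettes(query, picture): "mask" (480x640 bool, what is visible of it) and "rect" ([centre column, centre row, width, height] as shares, 0 to 1, of the picture: columns of its width, rows of its height, round what is visible of it).
The state is a dict: "t": time; "qpos": joint angles; "qvel": joint speeds; "joint_torque": joint torques, N m; "ee_pos": TCP position; "orientation": TCP orientation; "ft_force": force on the tool from outside, world axes, zero at the start; "moment": the same for the moment, N m; "width": finger opening in mm; "grasp_force": force on a finger pad.
Only numpy, scipy, OpenCV 4.12 (cv2) and the standard library are available. Lean on these libraries where they do the work, as an engineer would, in place of code of your own. Each camera call takes 0.05 s, during which the arm holds its last target. There are 200 camera calls.

### The job

The hatch on top of the small grey pump module still needs its quarter-turn fastener. Take the red wing-head fastener out of its grey block, feel its crossbar into the slot of the floating plate in the hatch, press it gently down against the spring and turn it a quarter turn clockwise (seen from above) until it springs up into its locked detent, then let go and leave it upright and locked. Work gently, never pushing on the module with more than 25 N, and leave the beaker, the timer and the sample cup where they stand.

Things in the scene. Friction and masses are not known exactly. Their poses are not given: they have to be found in the camera images.
- stud_wing (a point): Centre of the flat red wing head of the loose upright fastener (52 mm tall, about 60 g). Wing: 30 mm long along its x, 12 mm thick along y (pinch it across this), 28 mm high, top 14 mm above this point. Under the wing, 14 to 19 mm below this point, a round collar 22 mm in diameter, then an 8 mm shaft. Half a turn about z looks and works the same.
- stud_foot (a point): Centre of the underside of the fastener's steel crossbar, at the very bottom, 38 mm below stud_wing on the same axis. The crossbar is 24 mm long along x (like the wing), 9 mm wide along y and 6 mm high; its foot is chamfered: 1.2 mm in on every side, 2.5 mm up.
- stud_block: Fixed grey block, 80 (its x) by 56 (its y) by 24 mm high, that holds the fastener at the start; origin at the centre of its underside. A hole in its middle, 30 mm along x by 14 mm along y, goes right through; the fastener's collar rests on the block's top, the wing lies along the block's x. Lifting it straight up by 25 mm clears the block; lift it by 50 mm or more.
- pump_module: Fixed grey enclosure, 150 (its x) by 130 (its y) by 70 mm high, dark display on its -x face; origin at the centre of its underside. On it a 3 mm aluminium hatch (top 73 mm above the underside) with a square opening 52 mm wide; in it a steel plate with a slot along x. Black lines on the hatch mark the slot's direction (x), green dots the locked direction of the wing (y).
- hatch_centre (a point): Fixed point: centre of the hatch opening, at the height of the slot plate's top (3 mm below the hatch's top). The plate floats: its slot, 27 mm long (module x) and 11 mm wide (y), lies up to 6 mm off this point in x and in y, not measured: look or feel. It slides sideways at 2.5 N and sinks up to 3 mm when pushed down (2 N and 3 N more per mm). It takes a foot up to 2 mm off.
- spring_top (a point): Fixed point 8 mm below hatch_centre: height of the unpressed spring foot under the slot. It meets the crossbar's underside here with 4 N, yields 8 mm, up to 9 N (damped), then stops hard. Only with the underside 5 to 8 mm below this point can the fastener turn: clockwise from above, stop about 10 degrees past the quarter turn.
- wing_locked (a point): Fixed point 28 mm above hatch_centre: height of the middle of the wing when locked (crossbar's underside 2 mm below spring_top). After the quarter turn, when the push is eased, the spring lifts the crossbar 3 mm or more into a groove under the plate, the locked detent; not turned enough, it stays 3 mm lower.
- beaker_mid (a point): Bystander: small clear beaker, 52 mm in diameter, 69 mm high; its centre.
- timer_mid (a point): Bystander: white bench timer, 58 x 62 x 18 mm; its centre.
- cup_a_mid (a point): Bystander: clear sample cup, 35 mm in diameter, 55 mm high; its centre.

How it is judged:
By the outcome, as a careful person would: the job done as asked, in the order asked, and still so for the second after the job is handed in, with the robot touching nothing.
It also fails if it takes over 72 s, if anything falls off the work surface, if the arm or the gripper's body presses on something with over 40 N, if the wrist force passes 120 N, or if a joint passes its speed limit or range.

## Working session

There is one attempt and no reset: what is moved stays moved. The work goes in short steps, Python scripts to look and compute and a tool call to move; the robot and the scene stay as the last step left them, time stands still between calls to the robot, and variables do not carry over. Pictures are saved under pics/ and viewed, at most 10 in all, crops included, and the job is handed in when it is done.

Besides the shell and the picture viewer there is one more tool, called by a JSON object that holds its "name" and its "arguments", one argument or row to a line. servo_tool: Moves the arm, as the interface text tells. Its arguments: {"type":"object","properties":{"deltas":{"type":"array","items":{"type":"array"}},"grip":{"type":"number"}},"required":["deltas"]}

```bash
mkdir -p pics
cat > h.py <<'E'
import numpy as np, cv2
from workcell import ctrl, get_image, close_job, finder
def pts(p,mask=None):
    d=p["depth"].astype(float);v,u=np.nonzero((d>0)&(mask if mask is not None else True))
    z=d[v,u];K=p["K"];c=np.c_[(u-K[0,2])*z/K[0,0],(v-K[1,2])*z/K[1,1],z]
    P=p["pose"];return c@P[:3,:3].T+P[:3,3],u,v
E
python3 - <<'E'
from h import *
o=ctrl.get_obs();print({k:np.round(v,3) for k,v in o.items()},ctrl.grip_point_offset)
for n in("top","side"):
    p=get_image(n);cv2.imwrite(f"pics/{n}0.png",p["frame"]);np.save(n,p,allow_pickle=True)
    print(n,np.round(p["pose"],3).tolist(),p["K"][0,0])
    for q in("stud_wing","stud_block","pump_module","beaker_mid","timer_mid","cup_a_mid"):
        for r in finder.silhouettes(q,p)[:1]:
            P,u,v=pts(p,r["mask"]);t=P[P[:,2]>np.percentile(P[:,2],95)-4] if len(P) else P
            print(q,round(r["score"],2),np.round(np.array(r["rect"])*[640,480,640,480]),np.round(np.median(P,0)),np.round(P.min(0)),np.round(P.max(0)),np.round(t.mean(0),1))
E
```

```text
{'t': np.float64(0.0), 'qpos': array([ 1.296,  0.424,  1.631, -0.   ,  1.089, -0.019]), 'qvel': array([-0.   ,  0.001,  0.   ,  0.001,  0.001,  0.   ]), 'joint_torque': array([-0.0000e+00, -5.4463e+01, -2.7367e+01,  6.4000e-02,  2.3000e-02,
       -0.0000e+00]), 'ee_pos': array([157.95 , 604.135, 221.888]), 'orientation': array([-4.010e-01, -3.116e+00,  2.000e-03]), 'ft_force': array([0.455, 0.557, 1.155]), 'moment': array([-0.028,  0.006,  0.011]), 'grasp_force': np.float64(0.0), 'width': np.float64(87.578)} 18.700000000000003
top [[-0.023, -0.982, 0.19, 278.644], [-1.0, 0.026, 0.015, 12.045], [-0.019, -0.189, -0.982, 1216.584], [0.0, 0.0, 0.0, 1.0]] 615.4287632007776
stud_wing 0.69 [449. 272.  13.  19.] [ 456. -190.   54.] [ 440. -206.    9.] [ 475. -182.   62.] [ 456.5 -192.4   57.9]
stud_block 0.97 [446. 272.  41.  50.] [ 451. -189.   24.] [ 412. -225.   -4.] [ 503. -159.   32.] [ 454.5 -191.9   26. ]
pump_module 0.75 [345. 233.  85.  88.] [534.   5.  71.] [455. -77.  -5.] [643.  86.  81.] [539.3   5.9  74.1]
beaker_mid 0.8 [222. 291.  33.  33.] [431. 244.  24.] [403. 216.  -2.] 
[... 361 characters left out ...]
[0.0, 0.0, 0.0, 1.0]] 533.7442588853253
stud_wing 0.58 [337. 348.  17.  25.] [ 455. -197.   46.] [ 440. -204.    7.] [ 470. -185.   59.] [ 454.5 -193.    55.8]
stud_block 0.74 [364. 262. 108.  85.] [532. -33.  69.] [455. -72.  -2.] [660. 177.  76.] [537.8   1.2  71.5]
pump_module 0.89 [365. 264. 105.  88.] [533. -34.  69.] [455. -72.  -3.] [646. 177.  76.] [537.9   1.   71.5]
beaker_mid 0.91 [282. 200.  26.  34.] [426. 224.  46.] [403. 213.   3.] [452. 270.  70.] [426.3 242.6  65.6]
timer_mid 0.59 [331. 195.  29.  22.] [539. 267.  15.] [505. 240.  -2.] [577. 328.  22.] [540. 275.  16.]
cup_a_mid 0.97 [267. 296.  19.  34.] [369. -57.  37.] [352. -66.  -3.] [391.  37.  57.] [369.4 -47.3  53.6]
```

```bash
cat >> h.py <<'E'
def rect(p,x0,x1,y0,y1,z,s):
    # world plane patch at height z; out col = (y1-y)*s, row = (x1-x)*s
    M=np.linalg.inv(p["pose"]);K=p["K"]
    w=np.float32([[x1,y1,z],[x1,y0,z],[x0,y0,z],[x0,y1,z]])
    c=w@M[:3,:3].T+M[:3,3];q=c@K.T;q=np.float32(q[:,:2]/q[:,2:])
    W,H=int((y1-y0)*s),int((x1-x0)*s)
    return cv2.warpPerspective(p["frame"],cv2.getPerspectiveTransform(q,np.float32([[0,0],[W,0],[W,H],[0,H]])),(W,H),flags=cv2.INTER_CUBIC)
E
python3 - <<'E'
from h import *
t=np.load("top.npy",allow_pickle=True).item();s=np.load("side.npy",allow_pickle=True).item()
a=[np.hstack([rect(p,490,590,-45,55,73,3),rect(p,406,506,-242,-142,24,3)]) for p in(t,s)]
cv2.imwrite("pics/r.png",np.vstack(a))
for p in(t,s):
    m=np.zeros((480,640),bool)
    r=finder.silhouettes if 0 else None
    P,u,v=pts(p)
    for zr,bx,n in(((64,82),(430,650,-100,110),"mod"),((19,29),(390,520,-250,-140),"blk"),((48,66),(430,480,-215,-170),"wing")):
        k=(P[:,2]>zr[0])&(P[:,2]<zr[1])&(P[:,0]>bx[0])&(P[:,0]<bx[1])&(P[:,1]>bx[2])&(P[:,1]<bx[3])
        if k.sum()>8:
            (c,sz,an)=cv2.minAreaRect(P[k,:2].astype(np.float32));print(n,k.sum(),np.round(c,1),np.round(sz,1),round(an,1),np.median(P[k,2]))
E
```

```text
mod 5128 [540.4   5.9] [151. 130.] 10.6 71.39154622464685
blk 992 [ 455.9 -192.5] [57.  81.3] 80.5 24.190754161088762
wing 105 [ 455.3 -192.3] [12.7 29.5] 80.1 56.54728321594553
mod 3958 [539.6   6.1] [151.  133.5] 10.4 70.2905251504273
blk 1318 [ 455.5 -192.4] [59.3 79.2] 80.3 23.347906000950957
wing 188 [ 455.  -192.8] [16.2 27.9] 78.5 55.24209715888293
```

View pics/r.png

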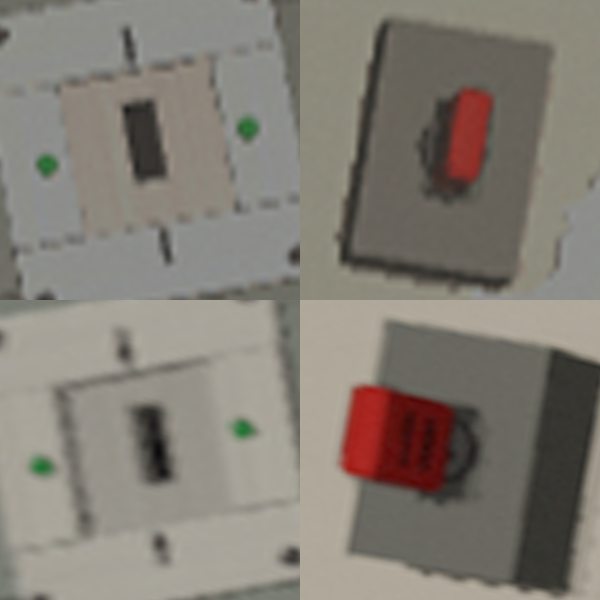

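View pics/top0.png

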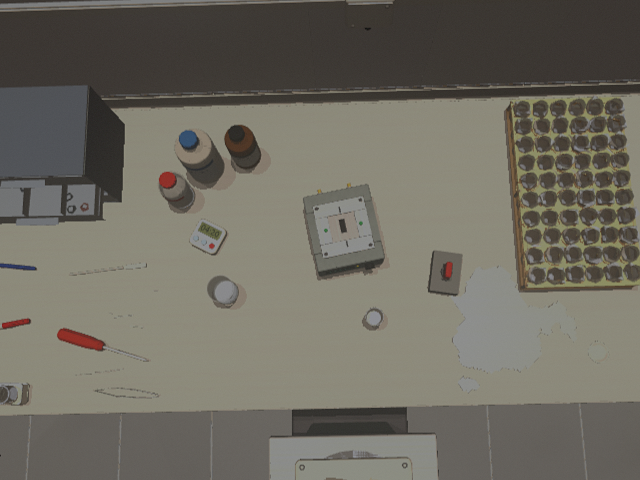

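{"name": "servo_tool", "arguments": {
  "deltas": [
    [[-28,-29,0],[0,0,0]],
    [[-57,-58,0],[0,0,0]],
    [[-85,-86,0],[0,0,0]],
    [[-114,-115,0],[0,0,0]],
    [[-142,-144,0],[0,0,0]]
  ],
  "grip": -1
}}

```text
t: 1.12
ee_pos: [259.6, 427.9, 222.8]
orientation: [0.4, 3.116, 0.001]
ft_force: [0.6, 1.0, 0.1]
width: 87.7
grasp_force: 0.0
```

{"name": "servo_tool", "arguments": {
  "deltas": [
    [[-28,-29,0],[0,0,0]],
    [[-57,-58,0],[0,0,0]],
    [[-85,-86,0],[0,0,0]],
    [[-114,-115,0],[0,0,0]],
    [[-142,-144,0],[0,0,0]]
  ]
}}

```text
t: 1.53
ee_pos: [360.8, 252.5, 223.1]
orientation: [0.4, 3.115, 0.001]
ft_force: [0.4, 0.7, -0.4]
width: 87.7
grasp_force: 0.0
```

{"name": "servo_tool", "arguments": {
  "deltas": [
    [[-28,-28,0],[0,0,0]],
    [[-56,-57,0],[0,0,0]],
    [[-84,-85,0],[0,0,0]],
    [[-98,-121,0],[0,0,0]],
    [[-111,-157,0],[0,0,0]]
  ]
}}

```text
t: 1.95
ee_pos: [428.6, 72.4, 223.0]
orientation: [0.401, 3.115, 0.0]
ft_force: [0.6, 0.2, 0.0]
width: 87.9
grasp_force: 0.0
```

{"name": "servo_tool", "arguments": {
  "deltas": [
    [[-13,-36,0],[0,0,0]],
    [[-27,-72,0],[0,0,0]],
    [[-40,-107,0],[0,0,0]],
    [[-54,-143,0],[0,0,0]],
    [[-67,-179,0],[0,0,0]]
  ]
}}

```text
t: 2.37
ee_pos: [447.2, -118.0, 223.0]
orientation: [0.401, 3.115, -0.0]
ft_force: [1.0, 0.0, -0.6]
width: 87.8
grasp_force: 0.0
```

{"name": "servo_tool", "arguments": {
  "deltas": [
    [[-9,-30,10],[0,0,-0.03]],
    [[-18,-50,30],[0,0,-0.06]],
    [[-27,-71,50],[0,0,-0.088]],
    [[-27,-71,75],[0,0,-0.088]],
    [[-27,-71,100],[0,0,-0.088]]
  ]
}}

```text
t: 2.78
ee_pos: [455.9, -193.2, 122.1]
orientation: [0.267, 3.128, -0.001]
ft_force: [-0.5, 0.2, -0.7]
width: 87.7
grasp_force: 0.0
```

{"name": "servo_tool", "arguments": {
  "deltas": [
    [[0.6,0.7,25],[0,0,0]],
    [[0.6,0.7,50],[0,0,0]],
    [[0.6,0.7,72],[0,0,0]],
    [[0.6,0.7,84],[0,0,0]],
    [[0.6,0.7,89],[0,0,0]]
  ]
}}

```text
t: 3.2
ee_pos: [453.9, -190.3, 31.9]
orientation: [-0.263, -3.128, -0.002]
ft_force: [-0.3, -0.7, 0.7]
width: 87.7
grasp_force: 0.0
```

{"name": "servo_tool", "arguments": {
  "deltas": [
    [[0,0,0],[0,0,0]],
    [[0,0,0],[0,0,0]],
    [[0,0,0],[0,0,0]],
    [[0,0,0],[0,0,0]],
    [[0,0,0],[0,0,0]]
  ],
  "grip": 0
}}

```text
t: 3.62
ee_pos: [455.5, -190.9, 34.6]
orientation: [0.263, 3.129, -0.001]
ft_force: [-0.5, 0.4, 0.6]
width: 58.0
grasp_force: 0.0
```

{"name": "servo_tool", "arguments": {
  "deltas": [
    [[0,0,0],[0,0,0]],
    [[0,0,0],[0,0,0]],
    [[0,0,0],[0,0,0]],
    [[0,0,0],[0,0,0]],
    [[0,0,0],[0,0,0]]
  ],
  "grip": 1
}}

```text
t: 4.03
ee_pos: [454.9, -190.7, 33.7]
orientation: [0.263, 3.131, -0.0]
ft_force: [-0.1, 0.1, -1.0]
width: 24.5
grasp_force: 0.0
```

{"name": "servo_tool", "arguments": {
  "deltas": [
    [[0,0,0],[0,0,0]],
    [[0,0,0],[0,0,0]],
    [[0,0,0],[0,0,0]],
    [[0,0,0],[0,0,0]],
    [[0,0,0],[0,0,0]]
  ]
}}

```text
t: 4.45
ee_pos: [454.9, -190.7, 33.6]
orientation: [-0.263, -3.13, -0.0]
ft_force: [0.7, 0.6, -0.6]
width: 11.9
grasp_force: 30.0
```

{"name": "servo_tool", "arguments": {
  "deltas": [
    [[0,0,-15],[0,0,0]],
    [[0,0,-40],[0,0,0]],
    [[0,0,-70],[0,0,0]],
    [[0,0,-95],[0,0,0]],
    [[0,0,-110],[0,0,0]]
  ]
}}

```text
t: 4.87
ee_pos: [455.7, -191.0, 146.1]
orientation: [0.263, 3.128, -0.001]
ft_force: [-0.3, 0.6, -0.7]
width: 11.5
grasp_force: 30.0
```

{"name": "servo_tool", "arguments": {
  "deltas": [
    [[-8,30,0],[0,0,-0.07]],
    [[-16,61,0],[0,0,-0.14]],
    [[-24,92,0],[0,0,-0.21]],
    [[-32,124,0],[0,0,-0.28]],
    [[-40,155,0],[0,0,-0.353]]
  ]
}}

```text
t: 5.28
ee_pos: [520.5, -43.1, 143.7]
orientation: [-0.295, 3.128, -0.0]
ft_force: [0.5, -0.2, -0.9]
width: 11.6
grasp_force: 30.0
```

{"name": "servo_tool", "arguments": {
  "deltas": [
    [[-16,23,0],[0,0,0]],
    [[-32.1,46.8,0],[0,0,0]],
    [[-32.1,46.8,15],[0,0,0]],
    [[-32.1,46.8,28],[0,0,0]],
    [[-32.1,46.8,30],[0,0,0]]
  ]
}}

```text
t: 5.7
ee_pos: [541.7, 8.1, 111.7]
orientation: [0.292, -3.124, -0.0]
ft_force: [-0.3, -0.3, 0.7]
width: 12.1
grasp_force: 30.0
```

Run:
```python
from h import *
p=get_image("side");q=get_image("top")
o=ctrl.get_obs();print(o["ee_pos"],o["orientation"],o["ft_force"])
u,v=365,245
c=lambda p,u,v:cv2.resize(p["frame"][v-50:v+50,u-60:u+60],(480,400),interpolation=cv2.INTER_CUBIC)
M=np.linalg.inv(p["pose"]);a=p["K"]@(M[:3,:3]@[542,7,90]+M[:3,3]);u,v=(a[:2]/a[2]).astype(int);print(u,v)
im=c(p,u,v)
cv2.imwrite("pics/s1.png",im)
for r in finder.silhouettes("stud_wing",p)[:1]:
    P,_,_=pts(p,r["mask"]);print(r["score"],np.median(P,0),P.min(0),P.max(0))
```

```text
[542.39086487   7.41209841 113.07625972] [ 2.90358532e-01 -3.12616720e+00 -3.01675385e-04] [-0.45049362 -0.54767145 -0.52322611]
362 236
0.71 [536.47176791   3.95768872 101.04706253] [526.29231642  -8.34176526  69.44151487] [560.58687271  71.12820065 135.36982902]
```

View pics/s1.png

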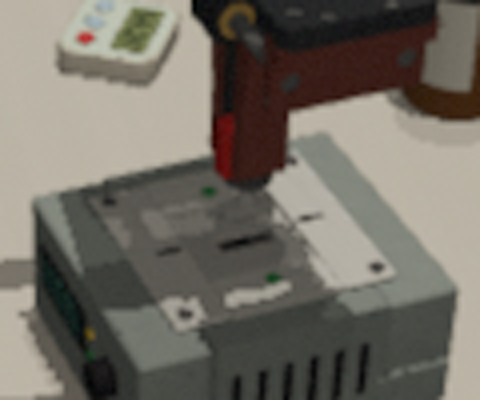

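Run:
```python
from h import *
p=get_image("side")
g=p["frame"][222-3:270,342:390]
g=cv2.convertScaleAbs(g,alpha=1.6,beta=-60)
cv2.imwrite("pics/s2.png",cv2.resize(g,None,fx=11,fy=11,interpolation=cv2.INTER_CUBIC))
M=np.linalg.inv(p["pose"])
for n,w in dict(foot=(543.1,7.5,84.5),slot_side=(543.4,8.1,70),slottop=(544,7,70),collar=(543.1,7.5,103)).items():
    a=p["K"]@(M[:3,:3]@np.array(w)+M[:3,3]);print(n,(a[:2]/a[2]-[342,219])*11)
```

```text
foot [232.21828447 216.68979067]
slot_side [229.02842251 286.85272608]
slottop [234.33994015 290.49004554]
collar [237.53902662 122.12327779]
```

View pics/s2.png

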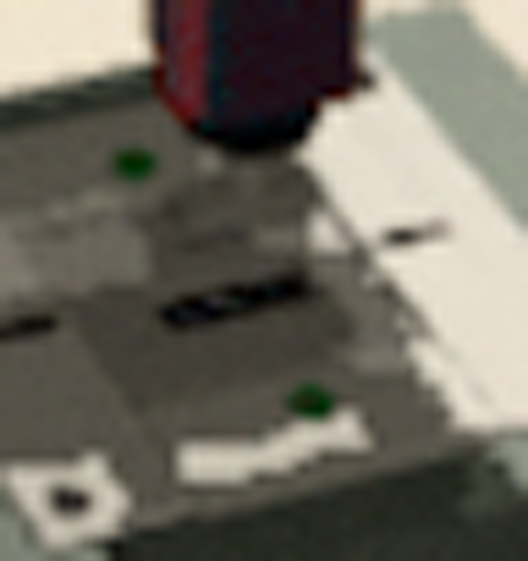

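{"name": "servo_tool", "arguments": {
  "deltas": [
    [[-0.6,0,4],[0,0,0]],
    [[-0.6,0,8],[0,0,0]],
    [[-0.6,0,11],[0,0,0]],
    [[-0.6,0,12],[0,0,0]],
    [[-0.6,0,12],[0,0,0]]
  ]
}}

```text
t: 6.32
ee_pos: [543.4, 7.4, 101.3]
orientation: [0.29, -3.127, -0.0]
ft_force: [0.1, -0.1, -0.7]
width: 12.2
grasp_force: 30.0
```

{"name": "servo_tool", "arguments": {
  "deltas": [
    [[0,0,1],[0,0,0]],
    [[0,0,2],[0,0,0]],
    [[0,0,3],[0,0,0]],
    [[0,0,4],[0,0,0]],
    [[0,0,4],[0,0,0]]
  ]
}}

```text
t: 6.73
ee_pos: [543.6, 7.5, 97.5]
orientation: [0.291, -3.128, -0.0]
ft_force: [-0.6, 0.1, -0.7]
width: 12.2
grasp_force: 30.0
```

{"name": "servo_tool", "arguments": {
  "deltas": [
    [[0,0,1],[0,0,0]],
    [[0,0,2],[0,0,0]],
    [[0,0,2],[0,0,0]],
    [[0,0,2],[0,0,0]]
  ]
}}

```text
t: 7.07
ee_pos: [543.6, 7.5, 95.6]
orientation: [0.29, -3.128, -0.0]
ft_force: [0.4, -0.6, -0.7]
width: 12.1
grasp_force: 30.0
```

{"name": "servo_tool", "arguments": {
  "deltas": [
    [[0,0,1],[0,0,0]],
    [[0,0,2],[0,0,0]],
    [[0,0,2],[0,0,0]],
    [[0,0,2],[0,0,0]]
  ]
}}

```text
t: 7.4
ee_pos: [543.6, 7.5, 93.5]
orientation: [0.29, -3.128, -0.0]
ft_force: [0.5, -0.4, -1.0]
width: 11.6
grasp_force: 30.0
```

{"name": "servo_tool", "arguments": {
  "deltas": [
    [[0,0,1],[0,0,0]],
    [[0,0,2],[0,0,0]],
    [[0,0,2],[0,0,0]],
    [[0,0,2],[0,0,0]]
  ]
}}

```text
t: 7.73
ee_pos: [543.6, 7.5, 91.5]
orientation: [0.29, -3.128, -0.0]
ft_force: [-0.9, -0.2, -0.5]
width: 11.5
grasp_force: 30.0
```

{"name": "servo_tool", "arguments": {
  "deltas": [
    [[0,0,1],[0,0,0]],
    [[0,0,2],[0,0,0]],
    [[0,0,2],[0,0,0]],
    [[0,0,2],[0,0,0]]
  ]
}}

```text
t: 8.07
ee_pos: [543.7, 7.5, 89.8]
orientation: [0.291, -3.128, 0.0]
ft_force: [-1.7, -1.1, 4.5]
width: 12.0
grasp_force: 30.0
```

{"name": "servo_tool", "arguments": {
  "deltas": [
    [[0,0,1],[0,0,0]],
    [[0,0,2],[0,0,0]],
    [[0,0,3],[0,0,0]],
    [[0,0,3.5],[0,0,0]],
    [[0,0,3.5],[0,0,0]]
  ]
}}

```text
t: 8.48
ee_pos: [543.7, 7.5, 86.2]
orientation: [0.29, -3.128, -0.0]
ft_force: [-3.9, 0.3, 5.5]
width: 11.8
grasp_force: 30.0
```

{"name": "servo_tool", "arguments": {
  "deltas": [
    [[0,0,0.8],[0,0,0]],
    [[0,0,1.6],[0,0,0]],
    [[0,0,2.4],[0,0,0]],
    [[0,0,2.4],[0,0,0]],
    [[0,0,2.4],[0,0,0]]
  ]
}}

```text
t: 8.9
ee_pos: [543.7, 7.5, 84.0]
orientation: [0.291, -3.128, 0.0]
ft_force: [-4.2, -1.5, 6.5]
width: 12.0
grasp_force: 30.0
```

{"name": "servo_tool", "arguments": {
  "deltas": [
    [[0.7,0,0.4],[0,0,0]],
    [[0.7,0,0.7],[0,0,0]],
    [[0.7,0,0.7],[0,0,0]],
    [[0.7,0,0.7],[0,0,0]]
  ]
}}

```text
t: 9.23
ee_pos: [543.6, 7.4, 83.5]
orientation: [-0.29, 3.127, 0.0]
ft_force: [-2.6, 0.6, 7.6]
width: 11.8
grasp_force: 30.0
```

```bash
python3 -c "
from h import *
o=ctrl.get_obs();print(o['ee_pos'],o['ft_force'],o['moment'],o['qpos'])"
```

```text
[543.61528465   7.43867093  83.53731756] [-2.60606536  0.57448493  7.62847848] [0.04652573 0.44965413 0.01189704] [-8.28441940e-03  5.08927674e-01  1.89494945e+00  2.01460171e-04
  7.36498777e-01 -1.76433381e+00]
```

{"name": "servo_tool", "arguments": {
  "deltas": [
    [[0,0,0],[0,0,0.06]],
    [[0,0,0],[0,0,0.12]],
    [[0,0,0],[0,0,0.18]],
    [[0,0,0],[0,0,0.24]],
    [[0,0,0],[0,0,0.3]]
  ]
}}

```text
t: 9.65
ee_pos: [544.8, 7.4, 83.9]
orientation: [0.185, 3.132, 0.0]
ft_force: [0.4, 0.0, 6.6]
width: 12.0
grasp_force: 30.0
```

```bash
python3 -c "
from h import *
o=ctrl.get_obs();print(o['ee_pos'],o['ft_force'],o['moment'],o['orientation'])"
```

```text
[544.82157662   7.39262003  83.94007857] [0.41098983 0.04264575 6.56211282] [-0.03823144  0.01623117 -0.02761356] [1.84593975e-01 3.13241196e+00 3.60979985e-04]
```

{"name": "servo_tool", "arguments": {
  "deltas": [
    [[0,0,0.3],[0,0,0.11]],
    [[0,0,0.3],[0,0,0.22]],
    [[0,0,0.3],[0,0,0.33]],
    [[0,0,0.3],[0,0,0.44]],
    [[0,0,0.3],[0,0,0.55]]
  ]
}}

```text
t: 10.07
ee_pos: [545.0, 7.4, 83.7]
orientation: [1.032, 2.963, 0.002]
ft_force: [-0.1, 0.9, 8.6]
width: 11.9
grasp_force: 30.0
```

```bash
python3 -c "
from h import *
o=ctrl.get_obs();print(o['ee_pos'],o['ft_force'],o['moment'],o['orientation'])"
```

```text
[545.02852655   7.4445503   83.70560975] [-0.09328647  0.87210743  8.60414892] [ 0.14513139 -0.04930131  0.03408309] [1.03200572e+00 2.96313941e+00 2.33594325e-03]
```

{"name": "servo_tool", "arguments": {
  "deltas": [
    [[0,0,0],[0,0,0.1]],
    [[0,0,0],[0,0,0.2]],
    [[0,0,0],[0,0,0.3]],
    [[0,0,0],[0,0,0.4]],
    [[0,0,0],[0,0,0.5]]
  ]
}}

```text
t: 10.48
ee_pos: [545.2, 7.6, 83.8]
orientation: [1.733, 2.616, 0.004]
ft_force: [0.6, 2.2, 7.7]
width: 12.2
grasp_force: 30.0
```

{"name": "servo_tool", "arguments": {
  "deltas": [
    [[0,0,0],[0,0,0.08]],
    [[0,0,0],[0,0,0.16]],
    [[0,0,0],[0,0,0.22]],
    [[0,0,0],[0,0,0.26]],
    [[0,0,0],[0,0,0.26]]
  ]
}}

```text
t: 10.9
ee_pos: [544.0, 7.6, 83.5]
orientation: [2.055, 2.374, 0.002]
ft_force: [-1.9, 1.0, 8.7]
width: 11.9
grasp_force: 30.0
```

```bash
python3 -c "
from h import *
o=ctrl.get_obs();print(o['ee_pos'],o['ft_force'],o['moment'],o['orientation'])
r=o['orientation'];print(np.degrees(2*np.arctan2(r[1],r[0]))-90)"
```

```text
[544.02511766   7.57063788  83.45920598] [-1.88616169  0.97243775  8.74748631] [0.13257565 0.51472069 0.05512747] [2.05522786 2.37417481 0.00248668]
8.237150564173248
```

{"name": "servo_tool", "arguments": {
  "deltas": [
    [[0,0,-0.7],[0,0,0]],
    [[0,0,-1.4],[0,0,0]],
    [[0,0,-2.1],[0,0,0]],
    [[0,0,-2.8],[0,0,0]],
    [[0,0,-2.8],[0,0,0]]
  ]
}}

```text
t: 11.32
ee_pos: [544.0, 7.6, 86.1]
orientation: [2.053, 2.376, 0.002]
ft_force: [-0.8, 1.7, 5.1]
width: 11.8
grasp_force: 30.0
```

{"name": "servo_tool", "arguments": {
  "deltas": [
    [[0,0,-0.5],[0,0,0]],
    [[0,0,-1],[0,0,0]],
    [[0,0,-1],[0,0,0]],
    [[0,0,-1],[0,0,0]]
  ]
}}

```text
t: 11.65
ee_pos: [543.9, 7.5, 86.9]
orientation: [2.053, 2.376, 0.002]
ft_force: [2.0, 2.0, 4.5]
width: 11.8
grasp_force: 30.0
```

{"name": "servo_tool", "arguments": {
  "deltas": [
    [[0,0,-0.4],[0,0,0]],
    [[0,0,-0.8],[0,0,0]],
    [[0,0,-0.8],[0,0,0]],
    [[0,0,-0.8],[0,0,0]]
  ]
}}

```text
t: 11.98
ee_pos: [543.8, 7.4, 87.6]
orientation: [2.053, 2.377, 0.002]
ft_force: [3.1, 1.9, 4.9]
width: 12.2
grasp_force: 30.0
```

{"name": "servo_tool", "arguments": {
  "deltas": [
    [[0,0,-0.3],[0,0,0]],
    [[0,0,-0.6],[0,0,0]],
    [[0,0,-0.6],[0,0,0]],
    [[0,0,-0.6],[0,0,0]]
  ]
}}

```text
t: 12.32
ee_pos: [543.4, 7.3, 88.1]
orientation: [2.053, 2.377, 0.001]
ft_force: [3.9, 1.4, 5.0]
width: 11.8
grasp_force: 30.0
```

{"name": "servo_tool", "arguments": {
  "deltas": [
    [[0,0,-0.3],[0,0,0]],
    [[0,0,-0.6],[0,0,0]],
    [[0,0,-0.9],[0,0,0]],
    [[0,0,-0.9],[0,0,0]]
  ]
}}

```text
t: 12.65
ee_pos: [542.9, 7.3, 88.7]
orientation: [-2.053, -2.378, 0.0]
ft_force: [2.9, 0.4, 1.6]
width: 11.6
grasp_force: 30.0
```

```bash
python3 -c "
from h import *
o=ctrl.get_obs();print(o['ee_pos'],o['ft_force'],o['moment'],o['orientation'])"
```

```text
[542.89632275   7.29531208  88.70167445] [2.8839029  0.402274   1.56813518] [ 0.06825323 -0.63747333 -0.00638036] [-2.05341851e+00 -2.37751002e+00  3.21644435e-04]
```

{"name": "servo_tool", "arguments": {
  "deltas": [
    [[0,0.5,0],[0,0,0]],
    [[0,0.5,0],[0,0,0]],
    [[0,0.5,0],[0,0,0]]
  ]
}}

```text
t: 12.9
ee_pos: [543.0, 7.3, 88.7]
orientation: [-2.053, -2.377, 0.001]
ft_force: [1.9, 0.2, 2.5]
width: 12.1
grasp_force: 30.0
```

{"name": "servo_tool", "arguments": {
  "deltas": [
    [[0,0,0],[0,0,0]],
    [[0,0,0],[0,0,0]],
    [[0,0,0],[0,0,0]],
    [[0,0,0],[0,0,0]],
    [[0,0,0],[0,0,0]]
  ],
  "grip": -0.3
}}

```text
t: 13.32
ee_pos: [543.1, 7.4, 88.6]
orientation: [-2.053, -2.377, 0.001]
ft_force: [0.1, 0.3, 0.9]
width: 41.8
grasp_force: 0.0
```

{"name": "servo_tool", "arguments": {
  "deltas": [
    [[0,0,0],[0,0,0]],
    [[0,0,0],[0,0,0]],
    [[0,0,-10],[0,0,0]],
    [[0,0,-25],[0,0,0]],
    [[0,0,-50],[0,0,0]]
  ]
}}

```text
t: 13.73
ee_pos: [542.0, 7.4, 138.2]
orientation: [-2.052, -2.375, 0.004]
ft_force: [0.6, -0.2, -0.2]
width: 57.2
grasp_force: 0.0
```

{"name": "servo_tool", "arguments": {
  "deltas": [
    [[0,0,-30],[0,0,0]],
    [[0,0,-60],[0,0,0]],
    [[0,0,-90],[0,0,0]],
    [[-30,0,-90],[0,0,0]],
    [[-65,0,-90],[0,0,0]]
  ]
}}

```text
t: 14.15
ee_pos: [554.4, -56.2, 232.4]
orientation: [2.046, 2.378, 0.005]
ft_force: [0.5, -0.4, -0.9]
width: 56.9
grasp_force: 0.0
```

{"name": "servo_tool", "arguments": {
  "deltas": [
    [[-40,0,0],[0,0,0]],
    [[-80,0,0],[0,0,0]],
    [[-110,0,0],[0,0,0]],
    [[-130,0,0],[0,0,0]],
    [[-130,0,0],[0,0,0]]
  ]
}}

```text
t: 14.57
ee_pos: [572.3, -189.2, 229.8]
orientation: [2.056, 2.373, -0.0]
ft_force: [1.0, -0.7, 0.9]
width: 57.1
grasp_force: 0.0
```

Run:
```python
from h import *
t=get_image("top");s=get_image("side")
cv2.imwrite("pics/f.png",np.hstack([rect(t,490,590,-45,55,98,4),cv2.resize(s["frame"][210:310,315:415],(400,400),interpolation=cv2.INTER_CUBIC)]))
for p in(t,s):
    for r in finder.silhouettes("stud_wing",p)[:1]:
        P,_,_=pts(p,r["mask"]);k=(P[:,2]>88)&(P[:,2]<125);Q=P[k]
        print(r["score"],len(Q),np.median(Q,0),np.percentile(Q[:,2],[90,98]),cv2.minAreaRect(Q[:,:2].astype(np.float32)))
print(ctrl.get_obs()["ft_force"])
```

```text
0.52 138 [540.49670301   4.87406497 110.48714924] [114.45588097 116.59418568] ((542.3298950195312, 5.159252166748047), (12.62965202331543, 29.341249465942383), 9.786721229553223)
0.67 192 [540.13357614  -2.83437467 104.89723648] [111.85090359 113.10555724] ((542.0860595703125, 3.981891632080078), (12.522090911865234, 31.404769897460938), 8.045694351196289)
[-0.15073206 -0.54842406  0.1381662 ]
```

View pics/f.png

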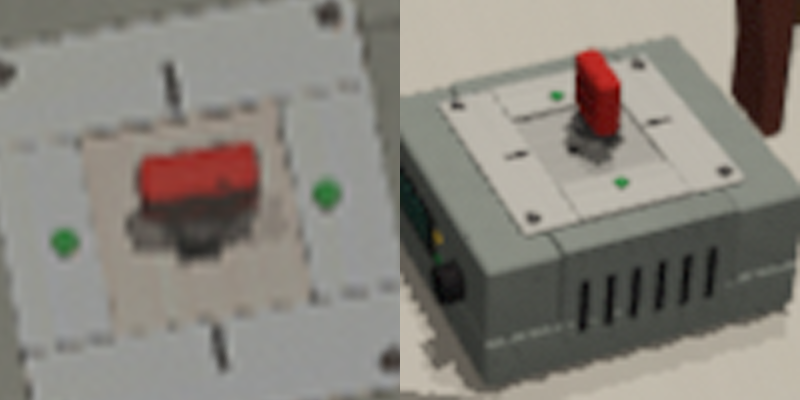

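The picture shows the wing upright in the hatch, lined up with the green dots. Its top is at about z = 112 mm, which is the locked height.

```bash
python3 -c "
from workcell import close_job
print(close_job())"
```

```text
the job is handed in; nothing more can be done
None
```

The fastener is in the hatch slot, turned a quarter turn clockwise and sprung up to its locked height. I let go, it stands upright in line with the green dots, and I handed the job in after about 15 s. The highest push I read on the module was about 9 N, and I did not go near the beaker, timer or cup.

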